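# Probe a test pad: line up the cross slide, then click it into its notch and hold

### The job

Bring the round test pad on the circuit board under the probe needle with the sliding stage: holding the stage's handle post, first slide the stage away from you until the pad is level with the needle in that direction, then slide the carriage sideways, to the robot's left, until you feel the ball click into the notch, without running on past it. The pad is then under the needle: finish while still gripping the handle and holding the carriage still at the notch for the reading. Do not bump the probe stand, and leave everything else on the bench where it is.

Things in the scene. Friction and masses are not known exactly. Their poses are not given: they have to be found in the camera images.
- handle_mid (a point): Grip point of the handle: a plain upright black round post, 22 mm in diameter, standing 50 mm out of the carriage (its top is 17 mm above this point, the carriage's top face 33 mm below). It is fixed to the carriage at the end nearest the robot; the pad lies 100 mm along the stage's +x from it. The only part to be handled. 85 mm above the bench; grip from above.
- handle: The same handle post as a body; its origin is at the post's foot, on the carriage's top face, 33 mm below handle_mid. Its axes are those of the stage.
- stage_base: Fixed base, 320 x 160 mm, of a hand-moved cross slide (aluminium, steel rails); origin at the centre of its underside. Its x axis (away from the robot) is the way of the lower rails, its y axis (to the robot's left) that of the upper rails. The saddle (225 x 170 mm) slides along x; on it the carriage (180 x 135 mm, with board and handle) slides along y. Nothing turns. Under 75 mm high but for the handle.
- saddle (a joint): Travel of the saddle (with carriage and board) along the stage's +x on the lower rails, 0 to 0.09 m; 0 is nearest the robot. Plain friction of about 3 N, stays where it is left.
- carriage (a joint): Travel of the carriage along the stage's +y, 0 to 0.095 m. Friction about 1.5 N, stays where left. At 0.075 m a sprung ball sits in the notch: it draws the carriage in over the last 6 mm, and pushing it on out takes about 6 N more than the friction. Starts 45 to 75 mm short of the notch.
- pad (a point): Centre of the test pad: the one round brass disc, 10 mm across, on the circuit board, 59 mm above the bench; moves with the carriage.
- needle_tip (a point): Lower tip of the probe needle, which points straight down 62 mm above the bench, so 3 mm above the pad when that is beneath it. The point's axes are those of the stage. The needle does not move; it hangs at the end of a level arm (about 130 mm above the bench) which reaches in from the stand beyond the stage.
- probe_stand: Fixed probe stand: heavy foot, post 150 mm high and level arm holding the needle. Origin on the bench plane exactly below the needle tip; the post stands 200 mm along the stage's +x from there. Delicate: not to be bumped.
- notch (a point): Mouth of the notch, a 13 mm gap in the steel bar along the far (+x) edge of the carriage.
- plunger (a point): Where the ball comes out of the spring plunger, the small dark block on the saddle beyond that bar; when the ball is in the notch, this point is straight across (along the stage's x) from notch. In the same position of the carriage, the pad is level with the needle along the stage's y.
- tape_roll: Bystander, to be left alone: roll of black tape, 64 mm across, 18 mm high, lying flat on the bench beside the stage; origin at the centre of its underside.
- screwdriver: Bystander, to be left alone: 170 mm screwdriver lying beside the stage; origin at the middle of its length.
- solder_spool: Bystander, to be left alone: spool, 56 mm across, 50 mm high; origin at the centre of its underside.
- paper_cup: Bystander, to be left alone: paper cup, 76 mm across, 85 mm high; origin at the centre of its underside.
- parts_tray: Bystander, to be left alone: open carton tray 130 x 100 x 40 mm; origin at the centre of its underside.
- flask: Bystander, to be left alone: brown flask, 62 mm across, 190 mm high; origin at the centre of its underside.
- wrench: Bystander, to be left alone: 150 mm wrench lying flat; origin at the middle of its length.

How it is judged:
By the outcome, as a careful person would: the job done as asked, in the order asked, and still so for the second after the job is handed in, while the arm keeps its last pose, push and grip.
It also fails if it takes over 38 s, if anything falls off the work surface, if the arm or the gripper's body presses on something with over 40 N, if the wrist force passes 120 N, or if a joint passes its speed limit or range.

### The arm

A 6-joint arm with a two-finger parallel gripper is mounted at the origin on the work surface. World frame = base frame: x ahead of the robot, y to its left, z up, the work surface at z = 0. Lengths are in mm, angles in degrees, forces in N, time in s.
With the tool pointing down it reaches from about 250 to 775 mm from the base axis. Payload 4 kg.
Tool frame: the origin (TCP) lies midway between the tips of the shut fingers; the grasp point (between the pads) lies 19 mm behind it; z points along the fingers, y is the line along which they close (so a half turn about z gives the same grasp; the last joint's range is limited). The gripper opens to 85 mm and grips with 20 to 120 N. Pads are 22 mm wide; open, the fingers measure 114 mm over their backs; the gripper's body (76 mm by 85 mm) begins 54 mm behind the grasp point. The pads swing forward as they close: fully open they stand 13 mm farther back than shut.
Start: joints at [-72.943, 4.996, 78.535, -0, 96.463, -5.907], TCP at [214.584, -506.43, 231.341] pointing down, gripper open.
Joint ranges: [-177.83, 177.83], [-43.37, 116.18], [15.69, 146.23], [-61.86, 241.86], [9.47, 152.12], [-147.06, 147.06]. Speed limits (degrees/s): [159.86, 159.86, 180, 180, 180, 180].

### API

Orientations are given as [roll, pitch, yaw] about the fixed x, y, z axes, in that order (R = Rz(yaw) Ry(pitch) Rx(roll)).
In Python, from bench import manip, imaging, workorder gives the robot as it stands.
- The arm moves only by the shell command python3 -m handwheel 'ROWS'. ROWS is JSON, a list that holds one entry, the list of rows, each a list of 7 numbers: the shift along the tool's x, y, z in mm, then the turn, a rotation vector about the tool's x, y, z in rad, then the closure, from 0 (fully open) to 1 (shut). In form: [[[x, y, z, ax, ay, az, hand], ...]]. A call has 1 to 8 rows; each row shifts and turns the commanded pose from where the row before left it, along the tool's axes as they then stand; what a row does not reach is not made up. A row lasts 1/10 s, in which the tool goes at most 50 mm and 8.59 degrees, less where a joint would pass 70% of its speed; a pose out of reach is approached as far as the arm can. A call is refused whole if a number of a shift passes 50 or a number of a turn 0.15, either way. A call with a gripper value outside its range is refused whole. The fingers move at their own pace and stop on an object; the grip force is fixed at half the most. Time passes only in rows, so rows that do not move let the fingers close. It gives the time, the measured TCP pose, the force, the opening and the grip force at its end, in the units of the state.
- manip.observe(): the state, without advancing time (a new reading comes with each control period).
- imaging.get_image(name): name is "side" or "top" or "wrist"; returns a dict with "frame" (480x640x3 uint8, red, green, blue), "mtx" (3x3 intrinsics, pixels), "R" (3x3) and "t" (3): a world point X has camera coordinates R X + t; the wrist camera has in their place "hand_eye" (4x4, takes a point from camera to tool coordinates, whose origin is the TCP and whose axes are the flange's). Camera axes: x right, y down, z forward; pixel columns grow to the right and rows downward; lengths in mm; the calibration is good to about 2 mm. A picture is of the moment at which its call begins: read the wrist's pose just before it. There is no depth.
- workorder.close_job(): hands the job in; it is judged then, once.
The state is a dict: "time_s": time; "joint_pos": joint angles; "joint_velocities": joint speeds; "effort": joint torques, N m; "tool_pos": TCP position; "eef_rot": TCP orientation; "wrist_force": force on the tool from outside, world axes, zero at the start; "moment": the same for the moment, N m; "width": finger opening in mm; "grasp_force": force on a finger pad.
Only numpy, scipy, OpenCV 4.12 (cv2) and the standard library are available. Lean on these libraries where they do the work, as an engineer would, in place of code of your own. Each camera call takes 0.05 s, during which the arm holds its last target. There are 200 camera calls.

## Working session

There is one attempt and no reset: what is moved stays moved. The work goes in short steps, Python scripts to look and compute and a shell command to move; the robot and the scene stay as the last step left them, time stands still between calls to the robot, and variables do not carry over. Pictures are saved under pics/ and viewed, at most 10 in all, crops included, and the job is handed in when it is done.

```bash
mkdir -p pics
python3 - <<'E'
from bench import manip, imaging
import cv2,pickle
s=manip.observe();print({k:s[k] for k in('time_s','tool_pos','eef_rot','width','wrist_force')})
for n in('top','side'):
    d=imaging.get_image(n);pickle.dump(d,open(f'pics/{n}0.pkl','wb'));cv2.imwrite(f'pics/{n}0.png',d['frame'][:,:,::-1])
    print(n,d['mtx'],d['R'],d['t'])
E
```

```text
{'time_s': 0.0, 'tool_pos': array([ 214.43467537, -505.93327932,  230.12218578]), 'eef_rot': array([-1.79872982e+02, -1.33907626e-02,  2.29638459e+01]), 'width': 85.2629627226651, 'wrist_force': array([ 0.53371948, -0.16672437,  0.32671575])}
top [[486.38051      0.         324.2658968 ]
 [  0.         486.38051    230.81955171]
 [  0.           0.           1.        ]] [[ 0.02645157 -0.99928357  0.02706772]
 [-0.98296144 -0.03092747 -0.18119132]
 [ 0.18189864 -0.02181373 -0.9830753 ]] [ -40.60797842  547.67080118 1105.16833973]
side [[446.33484746   0.         319.50466606]
 [  0.         446.33484746 242.29195268]
 [  0.           0.           1.        ]] [[-9.88185608e-01 -1.53261548e-01 -3.19334141e-04]
 [-1.00386201e-01  6.48832455e-01 -7.54280489e-01]
 [ 1.15809390e-01 -7.45337067e-01 -6.56552238e-01]] [ 529.46771959  116.22973287 1154.62817322]
```

View pics/top0.png

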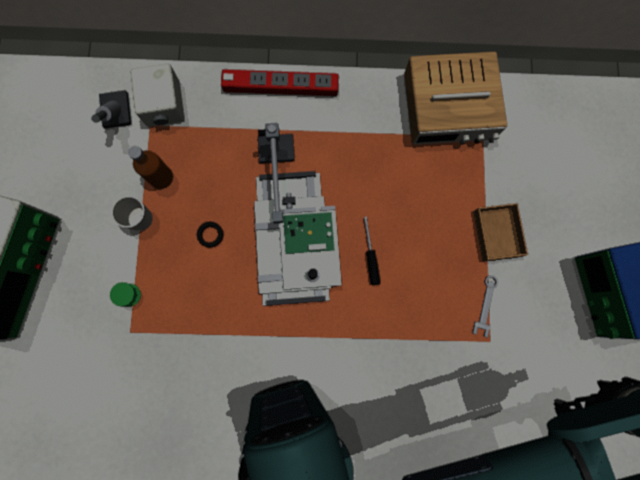

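View pics/side0.png

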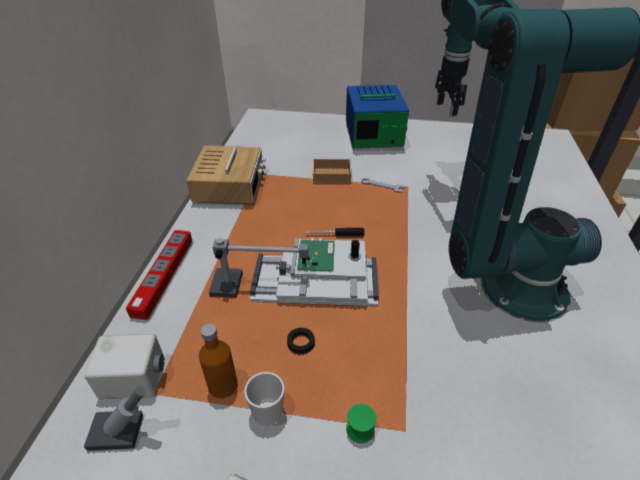

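The top view shows the handle post near (312,274), the board at about (309,232), and the needle arm ending near (278,216). In the side view the post is near (354,249). I'll enlarge both.

Run:
```python
import cv2
a=cv2.imread('pics/top0.png')[160:310,245:355];b=cv2.imread('pics/side0.png')[225:310,235:390]
cv2.imwrite('pics/ct.png',cv2.resize(a,None,fx=4,fy=4,interpolation=2)[:600])
cv2.imwrite('pics/cs.png',cv2.resize(b,None,fx=5,fy=5,interpolation=2))
```

```text
(no output)
```

View pics/ct.png

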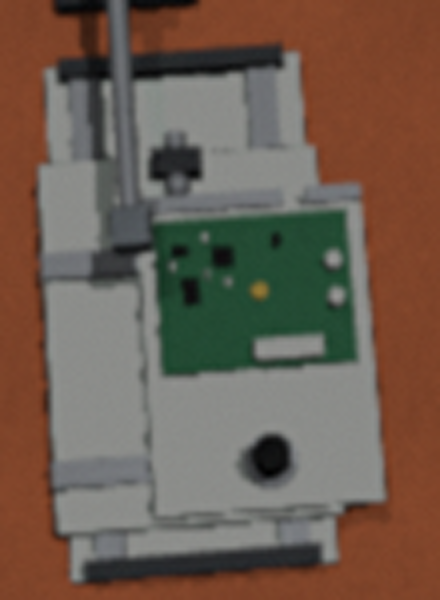

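View pics/cs.png

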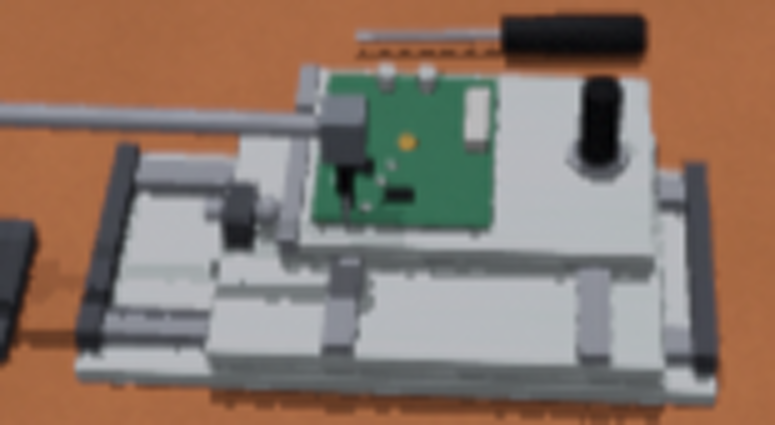

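Top crop: pad (260,290), post top (274,450), notch gap (293,195), plunger tip (177,190), arm end block (132,225). Side crop: pad (407,142), post top (603,85), needle tip about (347,212). I'll turn these into positions.

```bash
cat > geo.py <<'E'
import pickle,numpy as np
C={n:pickle.load(open(f'pics/{n}0.pkl','rb')) for n in('top','side')}
def full(n,p): 
    f,o=((4,(245,160)) if n=='top' else (5,(235,225)))
    return (np.array(p)+.5)/f-.5+o
def onz(n,p,z,d=None):
    d=d or C[n];r=d['R'].T@np.linalg.solve(d['mtx'],[*p,1]);c=-d['R'].T@d['t']
    return c+r*(z-c[2])/r[2]
E
python3 - <<'E'
from geo import *
np.set_printoptions(precision=1,suppress=True)
def P(l,n,p,z): print(l,n,onz(n,full(n,p),z))
P('pad','top',(260,290),59);P('pad','side',(407,142),59)
P('htop','top',(274,450),102);P('htop','side',(603,84),102)
P('hfoot','side',(598,160),52)
P('notch','top',(293,194),57);P('plung','top',(177,190),57)
P('needle','side',(347,212),62);P('armend','top',(132,225),130)
for n,pts in (('top',[(85,572),(320,555),(58,70),(283,55)]),):
  q=[onz(n,full(n,p),30) for p in pts];print(np.array(q))
  for a,b in((1,0),(3,2)): v=q[b]-q[a];print('yaw from y',np.degrees(np.arctan2(-v[0],v[1])))
  for a,b in((0,2),(1,3)): v=q[b]-q[a];print('yaw from x',np.degrees(np.arctan2(v[1],v[0])))
for pts,z in (([(160,375),(152,225)],58),([(357,360),(345,210)],58),([(385,500),(360,185)],52),([(155,515),(140,250)],52)):
  q=[onz('top',full('top',p),z) for p in pts];v=q[1]-q[0];print('x',np.degrees(np.arctan2(v[1],v[0])),np.linalg.norm(v))
q=[onz('top',full('top',p),52) for p in ((385,500),(155,515))];v=q[1]-q[0];print('y',np.degrees(np.arctan2(-v[0],v[1])),np.linalg.norm(v))
E
```

```text
pad top [542.9   9.8  59. ]
pad side [542.5  16.5  59. ]
htop top [444.6  -1.2 102. ]
htop side [443.2   4.5 102. ]
hfoot side [442.9   7.5  52. ]
notch top [601.9  -7.9  57. ]
plung top [602.1  61.1  57. ]
needle side [563.5  75.9  62. ]
armend top [564.3  81.3 130. ]
[[376.8 107.3  30. ]
 [390.5 -30.3  30. ]
 [681.7 138.6  30. ]
 [696.1   0.6  30. ]]
yaw from y 5.685386456230934
yaw from y 5.958802138200245
yaw from x 5.855745220564614
yaw from x 5.7791744954681645
x 5.381464966454173 89.73462732689288
x 5.847927383827123 90.2856573612633
x 5.723250557110299 188.61874735005583
x 5.633992757951667 156.97335574053565
y 5.3400103729750406 133.77400792443024
```

```bash
python3 -m handwheel '[[[0,0,0,0,0,0.1,0],[0,0,0,0,0,0.1,0],[0,0,0,0,0,0.1,0],[23.3,-40.2,0,0,0,0,0],[23.3,-40.2,0,0,0,0,0],[23.3,-40.2,0,0,0,0,0],[23.3,-40.2,0,0,0,0,0],[23.3,-40.2,0,0,0,0,0]]]'
```

```text
time_s: 0.9
tool_pos: [310.5, -292.8, 230.8]
eef_rot: [-180.0, 0.0, 5.7]
wrist_force: [0.2, 0.6, -0.1]
width: 85.2
grasp_force: 0.0
```

```bash
python3 -m handwheel '[[[23.3,-40.2,0,0,0,0,0],[23.3,-40.2,0,0,0,0,0],[23.3,-40.2,0,0,0,0,0],[23.3,-40.2,0,0,0,0,0],[23.3,-40.2,0,0,0,0,0],[23.3,-40.2,0,0,0,0,0],[0,0,0,0,0,0,0],[0,0,0,0,0,0,0]]]'
python3 - <<'E'
from bench import manip, imaging
import cv2,pickle
s=manip.observe();print({k:s[k] for k in('time_s','tool_pos','eef_rot')})
d=imaging.get_image('wrist');d['s']=s;pickle.dump(d,open('pics/w0.pkl','wb'));cv2.imwrite('pics/w0.png',d['frame'][:,:,::-1]);print(d['mtx'],d['hand_eye'])
E
```

```text
time_s: 1.7
tool_pos: [424.9, -39.8, 230.7]
eef_rot: [180.0, 0.1, 6.0]
wrist_force: [0.8, -0.6, -0.0]
width: 85.3
grasp_force: 0.0
{'time_s': 1.7, 'tool_pos': array([424.92563059, -39.76249489, 230.74027033]), 'eef_rot': array([1.79985493e+02, 8.12439916e-02, 5.95863042e+00])}
[[368.86551502   0.         327.70786917]
 [  0.         368.86551502 246.23029996]
 [  0.           0.           1.        ]] [[ 9.00332765e-04 -9.50822781e-01 -3.09734127e-01  7.95577118e+01]
 [ 9.99999418e-01  1.04016270e-03 -2.86304085e-04  1.57105172e-01]
 [ 5.94398330e-04 -3.09733689e-01  9.50823164e-01 -1.41808577e+02]
 [ 0.00000000e+00  0.00000000e+00  0.00000000e+00  1.00000000e+00]]
```

View pics/w0.png

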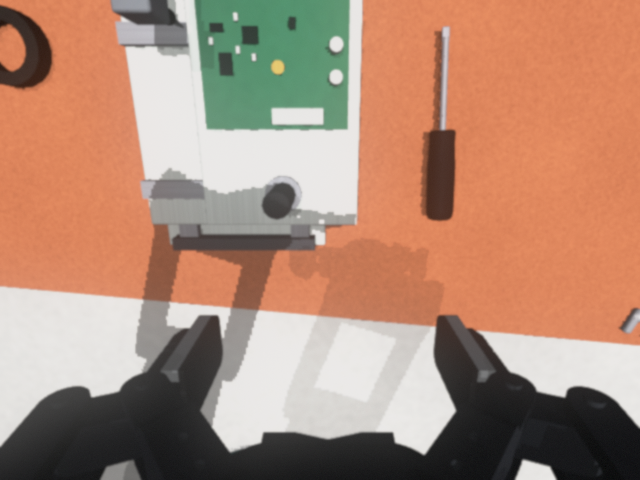

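Wrist view: post top is at about (278,205) with its foot around (284,190), the pad at (278,67), and the block at the arm's end cut off at the top left near (140,5). Next I'll compute positions.

```bash
cat >> geo.py <<'E'
from scipy.spatial.transform import Rotation as Rn
def wr(f):
    d=pickle.load(open(f,'rb'));s=d['s'];T=np.eye(4);T[:3,:3]=Rn.from_euler('xyz',s['eef_rot'],degrees=True).as_matrix();T[:3,3]=s['tool_pos']
    M=np.linalg.inv(T@np.array(d['hand_eye']));return dict(mtx=d['mtx'],R=M[:3,:3],t=M[:3,3])
E
python3 - <<'E'
from geo import *
w=wr('pics/w0.pkl')
for l,p,z in(('pad',(278,67),59),('htop',(278,206),102),('hfoot',(285,191),52)): print(l,onz('',p,z,w).round(1))
E
```

```text
pad [542.9  11.1  59. ]
htop [443.7  -0.7 102. ]
hfoot [ 4.464e+02 -2.000e-01  5.200e+01]
```

```bash
python3 -m handwheel '[[[11.6,-19,0,0,0,0,0],[11.6,-19,0,0,0,0,0],[0,0,25,0,0,0,0],[0,0,25,0,0,0,0],[0,0,25,0,0,0,0],[0,0,20,0,0,0,0],[0,0,0,0,0,0,0],[0,0,0,0,0,0,0]]]'
python3 - <<'E'
from bench import manip, imaging
import cv2,pickle
s=manip.observe();print({k:s[k] for k in('time_s','tool_pos','eef_rot')})
d=imaging.get_image('wrist');d['s']=s;pickle.dump(d,open('pics/w1.pkl','wb'));cv2.imwrite('pics/w1.png',d['frame'][:,:,::-1])
E
```

```text
time_s: 2.55
tool_pos: [444.1, -1.9, 136.5]
eef_rot: [180.0, 0.0, 5.6]
wrist_force: [-0.5, 0.2, 0.3]
width: 85.5
grasp_force: 0.0
{'time_s': 2.55, 'tool_pos': array([444.13931118,  -1.89183774, 136.51195981]), 'eef_rot': array([1.79985899e+02, 2.33781570e-02, 5.62737026e+00])}
```

View pics/w1.png

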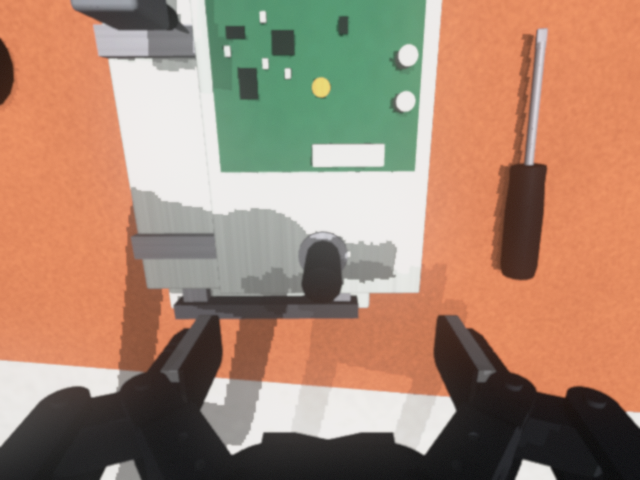

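The post is at column 322 with its top near (322,284), and the pad is at (321,88). That puts the post about 2.5 mm to the left of the tool.

```bash
python3 - <<'E'
from geo import *
w=wr('pics/w1.pkl')
for l,p,z in(('pad',(321,88),59),('htop',(322,284),102),('hfoot',(322,250),52)): print(l,onz('',p,z,w).round(1))
E
python3 -m handwheel '[[[0,-2.5,15,0,0,0,0],[0,0,20,0,0,0,0],[0,0,20,0,0,0,0],[0,0,14,0,0,0,0],[0,0,0,0,0,0,0],[0,0,0,0,0,0,0]]]'
```

```text
pad [542.7  11.5  59. ]
htop [445.3   1.1 102. ]
hfoot [447.   2.  52.]
time_s: 3.2
tool_pos: [445.1, 1.5, 68.8]
eef_rot: [180.0, -0.1, 5.7]
wrist_force: [0.4, -1.1, -0.2]
width: 85.3
grasp_force: 0.0
```

```bash
python3 -m handwheel '[[[0,0,0,0,0,0,1],[0,0,0,0,0,0,1],[0,0,0,0,0,0,1],[0,0,0,0,0,0,1],[0,0,0,0,0,0,1],[0,0,0,0,0,0,1],[0,0,0,0,0,0,1],[0,0,0,0,0,0,1]]]'
```

```text
time_s: 4.0
tool_pos: [444.3, 1.9, 67.8]
eef_rot: [180.0, -0.0, 5.8]
wrist_force: [-1.3, 0.5, 5.2]
width: 21.1
grasp_force: 58.5
```

The post is gripped: 21 mm opening, 58 N. Next I'll slide most of the way in +x, then look.

```bash
python3 -m handwheel '[[[4,0,0,0,0,0,1],[5,0,0,0,0,0,1],[5,0,0,0,0,0,1],[5,0,0,0,0,0,1],[3,0,0,0,0,0,1],[0,0,0,0,0,0,1],[0,0,0,0,0,0,1]]]';  python3 - <<'E'
from bench import manip, imaging
import cv2,pickle
s=manip.observe();print({k:s[k] for k in('time_s','tool_pos','eef_rot')})
d=imaging.get_image('wrist');d['s']=s;pickle.dump(d,open('pics/w2.pkl','wb'));cv2.imwrite('pics/w2.png',d['frame'][:,:,::-1])
E
```

```text
time_s: 4.7
tool_pos: [466.6, 4.2, 67.8]
eef_rot: [180.0, -0.1, 5.8]
wrist_force: [-0.7, 0.6, 4.8]
width: 20.5
grasp_force: 58.6
{'time_s': 4.7, 'tool_pos': array([466.56622231,   4.18415001,  67.8087365 ]), 'eef_rot': array([ 1.79987825e+02, -7.06632092e-02,  5.78164503e+00])}
```

View pics/w2.png

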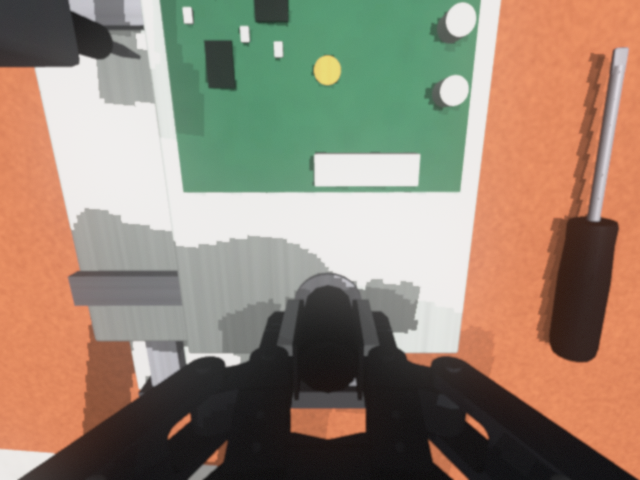

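Wrist view: needle tip at about (141,57), pad at (327,70).

Run:
```python
from geo import *
import cv2
w=wr('pics/w2.pkl')
n=onz('',(141,57),62,w);p=onz('',(327,70),59,w);d=n-p;y=np.radians(5.7)
print(n.round(1),p.round(1),'stage dx',d[0]*np.cos(y)+d[1]*np.sin(y),'dy',-d[0]*np.sin(y)+d[1]*np.cos(y))
cv2.imwrite('pics/w2c.png',cv2.resize(cv2.imread('pics/w2.png')[20:100,70:350],None,fx=2.8,fy=2.8,interpolation=2))
```

```text
[562.5  81.6  62. ] [565.4  14.4  59. ] stage dx 3.720631697158525 dy 67.1452654785026
```

View pics/w2c.png

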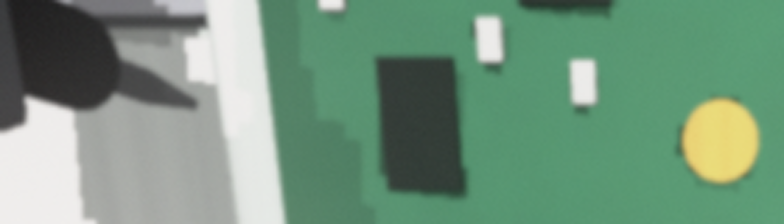

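```bash
python3 -m handwheel '[[[2,0,0,0,0,0,1],[1.8,0,0,0,0,0,1],[0,0,0,0,0,0,1],[0,0,0,0,0,0,1]]]';  python3 - <<'E'
from bench import manip, imaging
import cv2,pickle
s=manip.observe();print({k:s[k] for k in('time_s','tool_pos','eef_rot','wrist_force')})
d=imaging.get_image('wrist');d['s']=s;pickle.dump(d,open('pics/w3.pkl','wb'));f=d['frame'][:,:,::-1];cv2.imwrite('pics/w3.png',f)
cv2.imwrite('pics/w3c.png',cv2.resize(f[10:110,70:350],None,fx=2.8,fy=2.8,interpolation=2))
E
```

```text
time_s: 5.15
tool_pos: [469.9, 4.5, 67.8]
eef_rot: [180.0, -0.0, 5.8]
wrist_force: [-1.7, -0.3, 6.6]
width: 20.9
grasp_force: 58.6
{'time_s': 5.15, 'tool_pos': array([469.87129235,   4.54212528,  67.78839546]), 'eef_rot': array([ 1.79990836e+02, -1.69496461e-02,  5.78051274e+00]), 'wrist_force': array([-1.71378322, -0.27350945,  6.63852003])}
```

View pics/w3c.png

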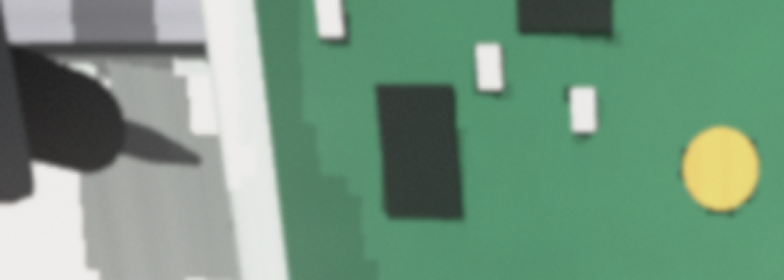

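Needle tip is at (141.4,67.1) and the pad at (327.5,70).

Run:
```python
from geo import *
w=wr('pics/w3.pkl')
n=onz('',(141.4,67.1),62,w);p=onz('',(327.5,70),59,w);d=n-p
for a in(5.7,5.8,5.87):
  y=np.radians(a);print('dx',d[0]*np.cos(y)+d[1]*np.sin(y),'dy',-d[0]*np.sin(y)+d[1]*np.cos(y))
```

```text
dx 0.4118436562596264 dy 67.64466669532194
dx 0.529905184571108 dy 67.64384486421336
dx 0.6125473153483556 dy 67.64314697960806
```

```bash
python3 -m handwheel '[[[0.5,0,0,0,0,0,1],[0,0,0,0,0,0,1],[0,-5,0,0,0,0,1],[0,-8,0,0,0,0,1],[0,-8,0,0,0,0,1],[0,-8,0,0,0,0,1],[0,-8,0,0,0,0,1],[0,-8,0,0,0,0,1]]]';python3 -m handwheel '[[[0,-6,0,0,0,0,1],[0,-4,0,0,0,0,1],[0,0,0,0,0,0,1],[0,0,0,0,0,0,1]]]'
python3 - <<'E'
from bench import manip, imaging
import pickle,cv2
s=manip.observe();print(s['tool_pos'],s['eef_rot'],s['wrist_force'])
d=imaging.get_image('wrist');d['s']=s;pickle.dump(d,open('pics/w4.pkl','wb'));f=d['frame'][:,:,::-1];cv2.imwrite('pics/w4.png',f)
E
```

```text
time_s: 6.0
tool_pos: [465.7, 47.8, 67.8]
eef_rot: [179.8, 0.0, 5.7]
wrist_force: [-1.6, -5.7, 6.4]
width: 20.4
grasp_force: 58.8
time_s: 6.4
tool_pos: [464.5, 59.6, 67.8]
eef_rot: [-180.0, 0.0, 5.8]
wrist_force: [-3.4, 2.8, 7.0]
width: 20.6
grasp_force: 58.8
[464.51712124  59.58590864  67.80377086] [-1.79980955e+02  1.57706197e-02  5.79067695e+00] [-3.43945615  2.75794717  6.99988478]
```

```bash
python3 -m handwheel '[[[0,-1,0,0,0,0,1],[0,-1,0,0,0,0,1],[0,-1,0,0,0,0,1],[0,-1,0,0,0,0,1]]]' | sed -n 1,4p
python3 -m handwheel '[[[0,-1,0,0,0,0,1],[0,-1,0,0,0,0,1]]]'| sed -n 1,4p
python3 -m handwheel '[[[0,-0.5,0,0,0,0,1],[0,-0.5,0,0,0,0,1]]]'| sed -n 1,4p
python3 -m handwheel '[[[0,-0.5,0,0,0,0,1],[0,-0.5,0,0,0,0,1]]]'| sed -n 1,4p
```

```text
time_s: 6.85
tool_pos: [464.3, 62.0, 67.8]
eef_rot: [179.8, 0.0, 5.8]
wrist_force: [-2.4, -4.7, 7.3]
time_s: 7.05
tool_pos: [464.1, 63.9, 67.8]
eef_rot: [179.8, 0.0, 5.8]
wrist_force: [-2.2, -4.6, 7.0]
time_s: 7.25
tool_pos: [464.0, 64.9, 67.8]
eef_rot: [179.8, 0.0, 5.8]
wrist_force: [-2.1, -5.0, 5.3]
time_s: 7.45
tool_pos: [463.8, 65.9, 67.8]
eef_rot: [179.8, 0.0, 5.8]
wrist_force: [-2.5, -4.5, 7.3]
```

```bash
python3 -m handwheel '[[[0,-0.5,0,0,0,0,1],[0,-0.5,0,0,0,0,1]]]' | grep -E 'pos|wrist'
python3 -m handwheel '[[[0,-0.5,0,0,0,0,1],[0,-0.5,0,0,0,0,1]]]' | grep -E 'pos|wrist'
python3 -m handwheel '[[[0,-0.5,0,0,0,0,1],[0,-0.5,0,0,0,0,1]]]' | grep -E 'pos|wrist'
python3 -m handwheel '[[[0,-0.5,0,0,0,0,1]]]' | grep -E 'pos|wrist'
```

```text
tool_pos: [463.7, 67.1, 67.8]
wrist_force: [-2.5, -4.4, 7.0]
tool_pos: [463.6, 68.3, 67.8]
wrist_force: [-2.7, -3.7, 6.3]
tool_pos: [463.5, 69.6, 67.8]
wrist_force: [-2.7, -0.9, 6.7]
tool_pos: [463.4, 70.3, 67.8]
wrist_force: [-3.2, -1.0, 7.3]
```

The resistance is dropping, so the ball is drawing the carriage in.

```bash
for i in 1; do :; done
python3 -m handwheel '[[[0,-0.4,0,0,0,0,1]]]' | grep -E 'pos|wrist'
python3 -m handwheel '[[[0,-0.4,0,0,0,0,1]]]' | grep -E 'pos|wrist'
python3 -m handwheel '[[[0,-0.4,0,0,0,0,1]]]' | grep -E 'pos|wrist'
python3 -m handwheel '[[[0,0,0,0,0,0,1],[0,0,0,0,0,0,1]]]' | grep -E 'pos|wrist'
python3 - <<'E'
from bench import manip, imaging
import pickle,cv2
s=manip.observe()
d=imaging.get_image('wrist');d['s']=s;pickle.dump(d,open('pics/w5.pkl','wb'));f=d['frame'][:,:,::-1];cv2.imwrite('pics/w5.png',f)
E
```

```text
tool_pos: [463.4, 70.8, 67.8]
wrist_force: [-2.9, -0.4, 6.9]
tool_pos: [463.3, 71.4, 67.8]
wrist_force: [-3.7, -0.1, 7.4]
tool_pos: [463.3, 71.8, 67.8]
wrist_force: [-2.8, -0.8, 7.4]
tool_pos: [463.2, 72.1, 67.8]
wrist_force: [-3.2, 0.3, 6.6]
```

```bash
python3 -m handwheel '[[[0,-0.4,0,0,0,0,1]]]' | grep -E 'pos|wrist'
python3 -m handwheel '[[[0,-0.4,0,0,0,0,1]]]' | grep -E 'pos|wrist'
python3 -m handwheel '[[[0,0,0,0,0,0,1],[0,0,0,0,0,0,1]]]' | grep -E 'pos|wrist'
```

```text
tool_pos: [463.2, 72.4, 67.8]
wrist_force: [-2.7, -0.3, 6.6]
tool_pos: [463.2, 72.6, 67.8]
wrist_force: [-2.2, -1.1, 6.5]
tool_pos: [463.2, 72.6, 67.8]
wrist_force: [-2.3, -0.7, 7.6]
```

View pics/w5.png

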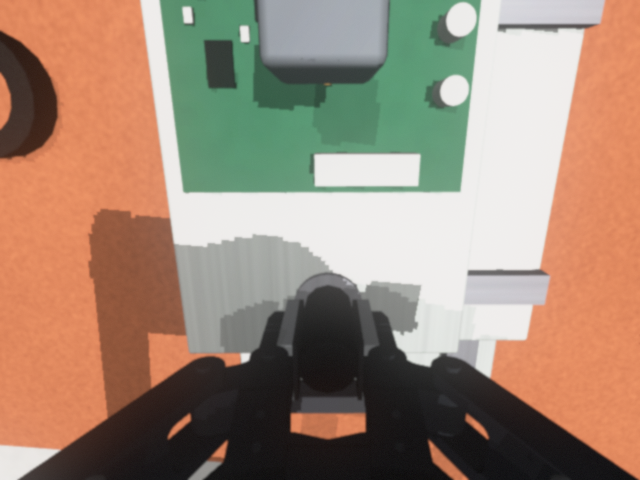

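The pad is now hidden under the arm's block, which is centred at column 323 against the pad's 327.5, so about 1 mm is left in y. I'll creep on while watching the force.

```bash
python3 -m handwheel '[[[0,-0.3,0,0,0,0,1],[0,0,0,0,0,0,1]]]' | grep -E 'pos|wrist'
python3 -m handwheel '[[[0,-0.3,0,0,0,0,1],[0,0,0,0,0,0,1]]]' | grep -E 'pos|wrist'
python3 -m handwheel '[[[0,0,0,0,0,0,1],[0,0,0,0,0,0,1]]]' | grep -E 'pos|wrist'
python3 - <<'E'
from bench import manip
s=manip.observe();print(s['time_s'],s['tool_pos'],s['eef_rot'])
E
```

```text
tool_pos: [463.2, 72.7, 67.8]
wrist_force: [-2.3, -1.7, 6.8]
tool_pos: [463.1, 72.8, 67.8]
wrist_force: [-3.3, -2.2, 6.6]
tool_pos: [463.1, 72.8, 67.8]
wrist_force: [-2.9, -2.0, 6.1]
9.7 [463.14984238  72.75071307  67.80219989] [1.79927807e+02 2.31618676e-02 5.76958329e+00]
```

```bash
python3 -c "
from bench import workorder;print(workorder.close_job())"
```

```text
the job is handed in; nothing more can be done
None
```

I handed the job in with the post still gripped and the carriage held at the notch: I felt the ball's pull-in and then firm resistance, and measurements put the pad within about 1 mm of the needle, though the probe arm hid a final direct view and no verdict came back.

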